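Index the ointment jar carrier and lock it with the bolt

ROBOT

A 7-joint arm with a two-finger parallel gripper is mounted at the origin on the work surface. World frame = base frame: x ahead of the robot, y to its left, z up, the work surface at z = 0. Lengths are in m, angles in rad, forces in N, time in s.
With the tool pointing down it reaches from about 0.425 to 0.875 m from the base axis. Payload 4.7 kg.
Tool frame: the origin (TCP) lies midway between the tips of the shut fingers; the grasp point (between the pads) lies 19 mm behind it; z points along the fingers, x is the direction in which the jaws open and shut, and the axes are right-handed (so a half turn about z gives the same grasp; the last joint's range is limited). The gripper opens to 87 mm and grips with 3 to 60 N. Pads are 19 mm wide; open, the fingers measure 117 mm over their backs; the gripper's body (75 mm by 190 mm) begins 51 mm behind the grasp point.
Start: joints at [1.251, 0.321, -0.07, 1.45, 0.023, 1.371, -0.057], TCP at [0.213, -0.614, 0.223] pointing down, gripper open.
Joint ranges: [-2.86, 2.86], [-0.3, 2.09], [-1.38, 1.24], [0.06, 2.45], [-1.56, 4.7], [0.09, 2.05], [-2.69, 2.69]. Speed limits (rad/s): [2.57, 2.57, 3.14, 3.14, 3.14, 3.14, 3.14].

INTERFACE

Orientations are given as a rotation vector (axis times angle).
In Python, from bench import get_state, eyes, ticket gives the robot as it stands.
- The arm moves only by the tool carry_out, never from a script. Its argument "motion" is a list of rows, each a list of 2 entries, a list of its own where there are three numbers: the shift along the world's x, y, z in m, then the turn about the world's z in rad. A call has 1 to 20 rows; each row is the pose to reach, as a shift and turn from the pose commanded when the call began; what a row does not reach only later rows make up. A row lasts 1/10 s, in which the tool goes at most 50 mm and 8.59 degrees, less where a joint would pass 70% of its speed; a pose out of reach is approached as far as the arm can. A call with a gripper value outside its range is refused whole. "grip" is the gripper command: -1 is fully open, 1 is shut, values between are in proportion, set as the call begins (left out, the last holds). The fingers move at their own pace and stop on an object; "squeeze" is the grip in N (left out, the last holds). Time passes only in rows, so rows that repeat a pose let the fingers close. It gives the time, the measured TCP pose, the force and the opening at its end, in the units of the state.
- get_state(): the state, without advancing time (a new reading comes with each control period).
- eyes.get_image(name): name is "scene" or "top" or "wrist"; returns a dict with "pixels" (384x512x3 uint8, blue, green, red), "mtx" (3x3 intrinsics, pixels), "extrinsics" (4x4, takes a point from camera to world coordinates). Camera axes: x right, y down, z forward; pixel columns grow to the right and rows downward; lengths in m; the calibration is good to about 2 mm. A picture is of the moment at which its call begins. There is no depth.
- ticket.close_job(): hands the job in, once; it reports no verdict.
The state is a dict: "time": time; "joint_positions": joint angles; "qd": joint speeds; "joint_torque": joint torques, N m; "position": TCP position; "tool_rot": TCP orientation; "ft_force": force on the tool from outside, world axes, zero at the start; "torque": the same for the moment, N m; "grip_width": opening from 0.0 (shut) to 1.0 (fully open).
Only numpy, scipy, OpenCV 4.12 (cv2) and the standard library are available. Lean on these libraries where they do the work, as an engineer would, in place of code of your own. Each camera call takes 0.05 s, during which the arm holds its last target. There are 200 camera calls.

TASK

Get the ointment mixer ready: with the fingers in the pockets of the blue jar carrier's rim, push it round on its spindle until its yellow notch faces the red mark at the lock bolt. Then slide the red-knobbed bolt into the notch until it bears firmly (about 10 N) on the notch's bottom, leave it there, and let go. Never push the carrier or the bolt with more than 20 N, and do not shift the jars, pots, lids, caps and bottles standing about.

Things in the scene. Friction and masses are not known exactly. Their poses are not given: they have to be found in the camera images.
- mixer_deck: white mixer base, fixed, a slab 230 x 410 mm and 40 mm high (x from -115 to 115, y from -220 to 190 mm of its frame). Origin: on the spindle's axis at table level, z up. The lock bolt lies along its +y axis (x = 0); a grey drive housing, 170 x 60 mm and 50 mm above the slab's top, is centred at y = -178 mm.
- carrier: loose round blue jar carrier, 0.5 to 0.9 kg with the cream jar fixed in it, flat on the deck; turns on the deck's spindle with 1.5 mm sideways play and plain friction, no spring. Origin: centre of its underside (on the deck's top), z up, +x through its one yellow notch. Base disc radius 75 mm, 14 mm thick; jar radius 48 mm, its white lid ends 62 mm above the origin.
- pocket (a point): centre of one of three open pockets in the carrier's rim, the one opposite the notch (62.5 mm from the axis, 26 mm above the underside). The rim stands from radius 55 to 75 mm, 14 to 38 mm above the underside. Pockets are centred 60, 180 and 300 degrees from the notch, each 46 degrees wide (50 mm), with radial end walls to push on.
- notch_mouth (a point): middle of the notch's outer mouth on the carrier (75 mm from its axis, 26 mm above its underside); the notch is 13 mm wide; axes as the carrier
- notch_floor (a point): middle of the notch's bottom face on the carrier (57 mm from its axis, 26 mm above its underside), against which the bolt's tip must bear; axes as the carrier
- mark (a point): the point on the deck, 75 mm from the spindle's axis along the deck's +y and 26 mm above the deck's top, where the notch's mouth must come; red arrow marks lie on the deck and the bolt guide beside it; axes as the deck
- bolt (a joint): travel of the lock bolt in m: 0 fully drawn back, growing as it slides towards the spindle (the deck's -y); about 0.025 when the tip meets the notch's bottom (it varies by the carrier's play), end of the slide 0.034. It slides with about 2 N of friction, has no spring and stays where it is left.
- bolt_tip (a point): foremost point of the bolt's rounded steel tongue (10 mm wide, 12 mm high, nose radius 5 mm), 26 mm above the deck's top; drawn back it is 82 mm from the spindle's axis; axes as the deck
- bolt_knob (a point): on the upright red knob of the bolt, 16 mm wide along the deck's x, 14 mm along its y, reaching from 26 to 70 mm above the deck's top; this point is on the knob's vertical axis 55 mm above the deck's top, 64 mm behind the tip; the aluminium guide beside the bolt is 24 mm high; axes as the deck
- blue_cap: loose blue cap, 32 mm across, 12 mm high, on a corner of the deck; origin at its underside; leave it alone
- sample_pot: loose small white pot, 36 mm across, 24 mm high, on the other corner of the deck; origin at its underside; leave it alone
- reagent_bottle: white bottle with lilac cap, 64 mm across, 150 mm high, on the table; leave it alone
- cream_jar: cream jar with white lid, 84 mm across, 95 mm high, on the table; leave it alone
- jar_lid: loose cream lid, 84 mm across, 14 mm high, on the table; leave it alone
- small_jar: white jar with blue lid, 60 mm across, 60 mm high, on the table; leave it alone
Mind the look-alikes: they are no part of the job. What is shaped like the carrier but green is not meant.

How it is judged:
By the outcome, as a careful person would: the job done as asked, in the order asked, and still so for the second after the job is handed in, with the robot touching nothing.
It also fails if it takes over 61 s, if anything falls off the work surface, if the arm or the gripper's body presses on something with over 40 N, if the wrist force passes 120 N, or if a joint passes its speed limit or range.

## Working session

There is one attempt and no reset: what is moved stays moved. The work goes in short steps, Python scripts to look and compute and a tool call to move; the robot and the scene stay as the last step left them, time stands still between calls to the robot, and variables do not carry over. Pictures are saved under pics/ and viewed, about 8 in all and at most 12, crops included, and the job is handed in when it is done.

Besides the shell and the picture viewer there is one more tool, called as name(argument=value, ...) on one line, values as JSON. carry_out: Moves the arm, as the interface text tells. Its arguments: {"type":"object","properties":{"motion":{"type":"array","items":{"type":"array"}},"grip":{"type":"number"},"squeeze":{"type":"number"}},"required":["motion"]}

```bash
mkdir -p pics; python3 - <<'E'
from bench import get_state, eyes
import cv2,json,numpy as np
s=get_state(); print(s)
for n in("scene","top"):
    d=eyes.get_image(n); cv2.imwrite(f"pics/{n}0.png",d["pixels"]); print(n,np.array(d["mtx"]).round(1).tolist(),np.array(d["extrinsics"]).round(3).tolist())
a=cv2.imread("pics/scene0.png")
E
```

```text
{'time': 0.0, 'joint_positions': array([ 1.2511088 ,  0.32180463, -0.0701207 ,  1.45166575,  0.02261953,
        1.3707863 , -0.05693122]), 'qd': array([0.00124035, 0.00067787, 0.00079609, 0.00015301, 0.00116627,
       0.00041456, 0.00100492]), 'joint_torque': array([-3.05006843e-04, -4.91294432e+01, -4.03828695e-01, -3.12533247e+01,
       -6.38627680e-02,  4.36140457e-02,  1.69376176e-04]), 'position': array([ 0.21274409, -0.61362059,  0.22147837]), 'tool_rot': array([-2.55881988e+00,  1.82092163e+00,  2.49269974e-03]), 'ft_force': array([-0.74786233,  0.11333654,  0.0462044 ]), 'torque': array([ 0.02941215, -0.03535605,  0.01210019]), 'grip_width': 0.998612795678493}
scene [[380.6, 0.0, 255.9], [0.0, 380.6, 189.6], [0.0, 0.0, 1.0]] [[-0.341, 0.579, -0.74, 1.276], [0.94, 0.191, -0.283, 0.302], [-0.023, -0.792, -0.61, 0.78], [0.0, 0.0, 0.0, 1.0]]
top [[347.2, 0.0, 256.8], [0.0, 347.2, 195.1], [0.0, 0.0, 1.0]] [[-0.021, -0.981, 0.193, 0.296], [-1.0, 0.025, 0.017, -0.015], [-0.022, -0.192, -0.981, 1.046], [0.0, 0.0, 0.0, 1.0]]
```

View pics/top0.png

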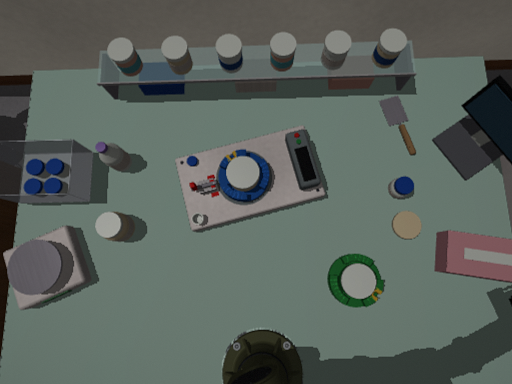

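View pics/scene0.png

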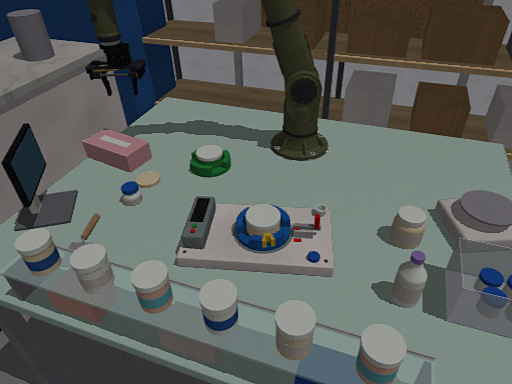

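The blue carrier is at (243,174) in top and (263,227) in scene. Its red knob is at (194,186) in top and (318,222) in scene. The look-alikes are the green carrier (357,280) and the green/red buttons on the drive housing (297,135). I choose the blue one, and will check it in a close crop with measurements.

```bash
cat > h.py <<'E'
import numpy as np,cv2
from bench import get_state, eyes
def cam(n):
    d=eyes.get_image(n); return d["pixels"],np.array(d["mtx"]),np.array(d["extrinsics"])
def ray(c,u,v,z):
    _,K,T=c; r=T[:3,:3]@np.linalg.inv(K)@[u,v,1]; o=T[:3,3]; return o+r*(z-o[2])/r[2]
def proj(c,p):
    _,K,T=c; q=K@(T[:3,:3].T@(np.asarray(p)-T[:3,3])); return q[:2]/q[2]
def hsv(c): return cv2.cvtColor(c[0],cv2.COLOR_BGR2HSV)
def blobs(c,lo,hi,roi,amin=6):
    m=cv2.inRange(hsv(c),np.array(lo),np.array(hi)); x0,y0,x1,y1=roi; k=np.zeros_like(m);k[y0:y1,x0:x1]=255
    n,_,st,ce=cv2.connectedComponentsWithStats(m&k)
    return [(ce[i],st[i]) for i in range(1,n) if st[i][4]>=amin]
def crop(c,roi,f,name):
    x0,y0,x1,y1=roi; cv2.imwrite(name,cv2.resize(c[0][y0:y1,x0:x1],None,fx=f,fy=f,interpolation=cv2.INTER_CUBIC))
E
python3 - <<'E'
from h import *
t=cam("top"); s=cam("scene")
for nm,c,roi in(("top",t,(170,120,335,235)),("scene",s,(170,180,350,285))):
    for col,lo,hi in(("yel",(20,120,90),(35,255,255)),("red",(0,150,80),(6,255,255)),("red2",(174,150,80),(180,255,255)),("blue",(100,150,50),(125,255,255))):
        for ce,st in blobs(c,lo,hi,roi): print(nm,col,ce.round(1),st,"z40",ray(c,*ce,.04).round(3),"z78",ray(c,*ce,.078).round(3))
a=cv2.resize(t[0][120:235,170:335],None,fx=4.5,fy=4.5,interpolation=cv2.INTER_CUBIC)[:300+220]
cv2.imwrite("pics/crop1.png",a)
E
```

```text
top yel [233.9 153.6] [232 151   4   8  17] z40 [0.624 0.069 0.04 ] z78 [0.611 0.066 0.078]
top yel [228.3 157.2] [226 155   6   6  16] z40 [0.613 0.086 0.04 ] z78 [0.601 0.082 0.078]
top red [296.  134.5] [294 133   5   4  16] z40 [ 0.679 -0.121  0.04 ] z78 [ 0.665 -0.117  0.078]
top red [210.8 176.4] [208 175   7   4  17] z40 [0.555 0.139 0.04 ] z78 [0.545 0.133 0.078]
top red [191.6 184.7] [190 183   5   5  18] z40 [0.53  0.196 0.04 ] z78 [0.522 0.188 0.078]
top red [212.7 185.9] [211 185   4   3   7] z40 [0.525 0.133 0.04 ] z78 [0.517 0.127 0.078]
top red [214.8 193.7] [212 192   7   5  23] z40 [0.501 0.127 0.04 ] z78 [0.493 0.121 0.078]
top blue [241.3 152.5] [236 150  11   6  56] z40 [0.626 0.046 0.04 ] z78 [0.614 0.044 0.078]
top blue [243.6 180.2] [219 153  50  47 776] z40 [0.54  0.041 0.04 ] z78 [0.531 0.039 0.078]
top blue [231.5 156. ] [230 155   4   3   8] z40 [0.616 0.076 0.04 ] z78 [0.604 0.073 0.078]
top blue [191.8 160.6] [187 156  10  10  75] z40 [0.605 0.197 0.04 ] z78 [0.593 0.189 0.078]
scene yel [267.8 239. ] [263 232  12  15 111] z40 [0.575 0.064 0.04 ] z78 [0.611 0.076 0.078]
scene red [316.8 220.2] [315 214   5  15  52] z40 [0.459 0.174 0.04 ] z78 [0.501 0.18  0.078]
scene red [192.2 230.5] [190 229   5   4  18] z40 [ 0.611 -0.148  0.04 ] z78 [ 0.645 -0.125  0.078]
scene red [297.1 228.4] [295 228   5   2   7] z40 [0.509 0.129 0.04 ] z78 [0.549 0.138 0.078]
scene red [296.7 239.7] [294 238   7   4  23] z40 [0.553 0.139 0.04 ] z78 [0.59  0.148 0.078]
scene blue [262.3 232.8] [236 206  54  45 929] z40 [0.557 0.042 0.04 ] z78 [0.594 0.055 0.078]
scene blue [313.2 256.6] [308 251  12  12 106] z40 [0.598 0.196 0.04 ] z78 [0.633 0.201 0.078]
```

View pics/crop1.png

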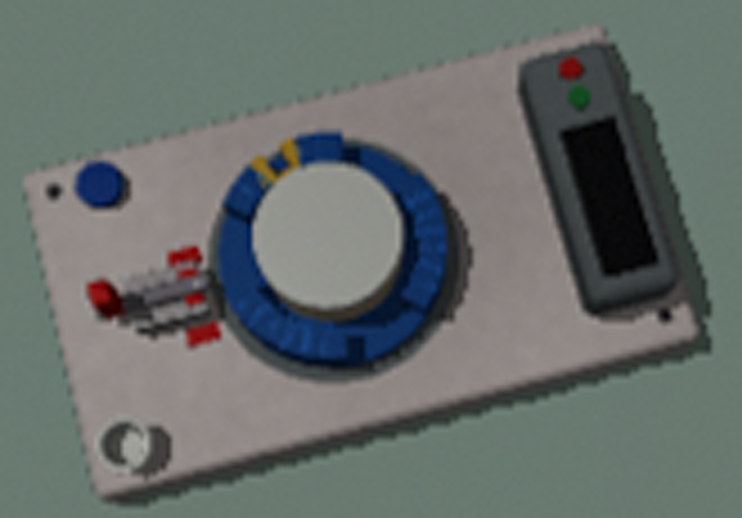

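Top crop: blue carrier, white lid centre at about pixel (243,172), yellow notch at (231,155), which is clockwise of where it needs to be. Red marks at (211,176) and (215,194), knob at (192,185). Next I fit the deck and carrier poses.

```bash
python3 - <<'E'
from h import *
t=cam("top"); s=cam("scene")
px=np.array([(25,172),(597,28),(697,338),(97,493)])/4.5+[170,120]-0.4
L=np.array([(.115,.19),(.115,-.22),(-.115,-.22),(-.115,.19)])
W=np.array([ray(t,*p,.04)[:2] for p in px])
M=(L-L.mean(0)).T@(W-W.mean(0)); th=np.arctan2(M[0,1]-M[1,0],M[0,0]+M[1,1])
R=np.array([[np.cos(th),-np.sin(th)],[np.sin(th),np.cos(th)]]); o=W.mean(0)-R@L.mean(0)
print("deck",o.round(4),np.degrees(th).round(2),"res mm",((W-(L@R.T+o))*1e3).round(1).tolist())
# lid
for nm,c,roi in(("top",t,(225,150,262,195)),("scene",s,(240,200,287,240))):
    m=cv2.inRange(hsv(c),np.array((0,0,120)),np.array((180,70,255))); k=np.zeros_like(m);k[roi[1]:roi[3],roi[0]:roi[2]]=255
    cs=cv2.findContours(m&k,0,1)[0]; cc=max(cs,key=cv2.contourArea); e=cv2.fitEllipse(cv2.convexHull(cc))
    print(nm,"lid",np.round(e[0],1),np.round(e[1],1),ray(c,*e[0],.102).round(4))
    for n,p in(("deckc",(0,0)),): print("pred lid px",proj(c,(*o,.102)).round(1))
def dk(p): return (R.T@(np.array(p)[:2]-o)*1e3).round(1)
for n,c,u,v,z in(("markT",t,210.8,176.4,.04),("markT",t,214.8,193.7,.04),("markS",s,297.1,228.4,.04),("markS",s,296.7,239.7,.04),("knobT",t,191.6,184.7,.11),("knobS",s,316.8,220.2,.09),
 ("yT",t,233.9,153.6,.078),("yT",t,228.3,157.2,.078),("yS",s,267.8,239,.07),("cap",t,191.8,160.6,.05)):
    p=ray(c,u,v,z); print(n,p.round(4),"deck mm",dk(p),"ang from +y",np.degrees(np.arctan2(*(dk(p)*[-1,1]))).round(1))
E
```

```text
deck [0.5489 0.0407] 13.36 res mm [[-1.6, -4.7], [-5.1, 5.1], [2.0, 3.1], [4.6, -3.6]]
top lid [242.1 171.7] [31.6 32.7] [0.5496 0.041  0.102 ]
pred lid px [242.3 172. ]
scene lid [263.  204.9] [43.  47.5] [0.5123 0.0294 0.102 ]
pred lid px [262.6 214. ]
markT [0.5544 0.1388 0.04  ] deck mm [28.  94.2] ang from +y -16.6
markT [0.5013 0.1267 0.04  ] deck mm [-26.5  94.7] ang from +y 15.6
markS [0.5094 0.1288 0.04  ] deck mm [-18.1  94.8] ang from +y 10.8
markS [0.5527 0.1393 0.04  ] deck mm [26.4 95. ] ang from +y -15.5
knobT [0.5141 0.1814 0.11  ] deck mm [ -1.4 144.9] ang from +y 0.6
knobS [0.5137 0.1821 0.09  ] deck mm [ -1.6 145.7] ang from +y 0.6
yT [0.6113 0.0658 0.078 ] deck mm [66.5 10. ] ang from +y -81.4
yT [0.6008 0.0822 0.078 ] deck mm [60.1 28.3] ang from +y -64.8
yS [0.6036 0.0738 0.07  ] deck mm [60.9 19.6] ang from +y -72.2
cap [0.6021 0.1945 0.05  ] deck mm [ 87.3 137.4] ang from +y -32.4
```

carry_out(motion=[[[0.282, 0.623, -0.05], 0.2], [[0.282, 0.623, -0.05], 0.2], [[0.282, 0.623, -0.05], 0.2], [[0.282, 0.623, -0.05], 0.2], [[0.282, 0.623, -0.05], 0.2], [[0.282, 0.623, -0.05], 0.2], [[0.282, 0.623, -0.05], 0.2], [[0.282, 0.623, -0.05], 0.2], [[0.282, 0.623, -0.05], 0.2], [[0.282, 0.623, -0.05], 0.2], [[0.282, 0.623, -0.05], 0.2], [[0.282, 0.623, -0.05], 0.2], [[0.282, 0.623, -0.05], 0.2], [[0.282, 0.623, -0.05], 0.2], [[0.282, 0.623, -0.05], 0.2], [[0.282, 0.623, -0.05], 0.2], [[0.282, 0.623, -0.05], 0.2], [[0.282, 0.623, -0.05], 0.2], [[0.282, 0.623, -0.05], 0.2], [[0.282, 0.623, -0.05], 0.2]], grip=1, squeeze=10)

```text
time: 2.3
position: [0.4948, 0.008, 0.1727]
tool_rot: [2.727, -1.559, 0.001]
ft_force: [-0.0, 0.5, -0.4]
grip_width: 0.005
```

```bash
python3 - <<'E'
from h import *
s=get_state(); print({k:np.round(s[k],3) for k in("time","joint_positions","position","tool_rot","ft_force","grip_width")})
w=cam("wrist"); img=w[0].copy()
C=np.array([.5492,.0408])
def P(r,a,z): a=np.radians(a); return (C[0]+r*np.cos(a),C[1]+r*np.sin(a),z)
for a,r,z,col in((210.5,62.5,.054,(0,0,255)),(187.5,65,.078,(0,255,255)),(233.5,65,.078,(0,255,255)),(30.5,75,.078,(0,255,0)),(103.6,146,.11,(255,0,255))):
    q=proj(w,P(r/1e3,a,z)); print(a,q.round()); cv2.circle(img,tuple(int(x) for x in q),3,col,1)
cv2.imwrite("pics/w1.png",img)
E
```

```text
{'time': np.float64(2.3), 'joint_positions': array([ 0.647,  0.062, -0.734,  1.872,  0.045,  1.224, -1.141]), 'position': array([0.495, 0.008, 0.173]), 'tool_rot': array([ 2.727e+00, -1.559e+00,  1.000e-03]), 'ft_force': array([-0.033,  0.476, -0.365]), 'grip_width': np.float64(0.005)}
210.5 [254. 188.]
187.5 [228. 192.]
233.5 [279. 192.]
30.5 [253.  40.]
103.6 [72. 78.]
```

View pics/w1.png

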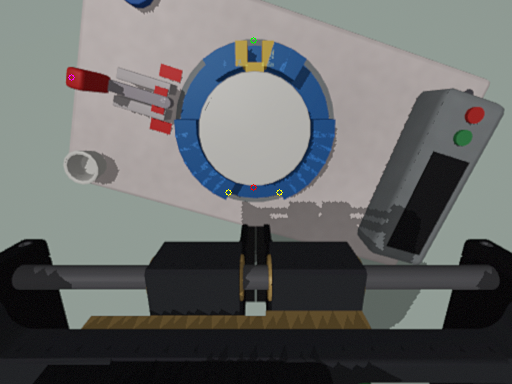

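The wrist view shows the pocket walls at (228,192) and (279,192) and the notch at (253,45), matching my predictions within a pixel or two. The fingers are above the pocket, so I descend.

carry_out(motion=[[[0, 0, -0.03], 0], [[0, 0, -0.06], 0], [[0, 0, -0.08], 0], [[0, 0, -0.09], 0], [[0, 0, -0.095], 0], [[0, 0, -0.1], 0], [[0, 0, -0.105], 0], [[0, 0, -0.11], 0], [[0, 0, -0.11], 0], [[0, 0, -0.11], 0]])

```text
time: 3.35
position: [0.4951, 0.0089, 0.0628]
tool_rot: [-2.729, 1.557, -0.0]
ft_force: [0.5, 0.2, -0.1]
grip_width: 0.004
```

```bash
python3 - <<'E'
import numpy as np
# arc about C from finger angle 210.5, r .0635; steps of 4 deg
C=np.array([.5492,.0408]);p0=np.array([.4948,.008]);d=p0-C
print(np.hypot(*d),np.degrees(np.arctan2(*d[::-1]))%360)
for a in range(4,93,4):
    t=np.radians(a);R=np.array([[np.cos(t),-np.sin(t)],[np.sin(t),np.cos(t)]]);q=R@d-d
    print(a,(q).round(4).tolist(),t.round(3))
E
```

```text
0.06352322409953702 211.08750532347997
4 [0.0024, -0.0037] 0.07
8 [0.0051, -0.0073] 0.14
12 [0.008, -0.0106] 0.209
16 [0.0111, -0.0137] 0.279
20 [0.0145, -0.0166] 0.349
24 [0.018, -0.0193] 0.419
28 [0.0218, -0.0217] 0.489
32 [0.0256, -0.0238] 0.559
36 [0.0297, -0.0257] 0.628
40 [0.0338, -0.0273] 0.698
44 [0.0381, -0.0286] 0.768
48 [0.0424, -0.0296] 0.838
52 [0.0468, -0.0303] 0.908
56 [0.0512, -0.0306] 0.977
60 [0.0556, -0.0307] 1.047
64 [0.06, -0.0305] 1.117
68 [0.0644, -0.0299] 1.187
72 [0.0688, -0.0291] 1.257
76 [0.0731, -0.0279] 1.326
80 [0.0773, -0.0265] 1.396
84 [0.0813, -0.0247] 1.466
88 [0.0853, -0.0227] 1.536
92 [0.0891, -0.0204] 1.606
```

carry_out(motion=[[[0.0012, -0.0018], 0.035]])

```text
$.motion[0][0]: bad value
```

carry_out(motion=[[[0.0024, -0.0037, 0], 0.07], [[0.0038, -0.0055, 0], 0.105], [[0.0051, -0.0073, 0], 0.14], [[0.0065, -0.009, 0], 0.175], [[0.008, -0.0106, 0], 0.209], [[0.0095, -0.0122, 0], 0.244], [[0.0111, -0.0137, 0], 0.279], [[0.0128, -0.0152, 0], 0.314], [[0.0145, -0.0166, 0], 0.349], [[0.0162, -0.018, 0], 0.384], [[0.018, -0.0193, 0], 0.419], [[0.0199, -0.0205, 0], 0.454], [[0.0218, -0.0217, 0], 0.489], [[0.0237, -0.0228, 0], 0.524], [[0.0256, -0.0238, 0], 0.559], [[0.0276, -0.0248, 0], 0.593], [[0.0297, -0.0257, 0], 0.628], [[0.0317, -0.0265, 0], 0.663], [[0.0338, -0.0273, 0], 0.698], [[0.0338, -0.0273, 0], 0.698]])

```text
time: 5.35
position: [0.5265, -0.0175, 0.0626]
tool_rot: [3.096, -0.528, -0.008]
ft_force: [-6.5, 2.9, 5.6]
grip_width: 0.008
```

```bash
cat > look.py <<'E'
from h import *
import sys
# measure carrier: lid + yellow from top, scene
C=np.array([.5492,.0408])
t=cam("top"); s=cam("scene")
for nm,c,roi in(("top",t,(205,140,275,210)),("scene",s,(225,195,305,260))):
    for ce,st in blobs(c,(20,120,90),(35,255,255),roi,5):
        for z in(.066,.078):
            p=ray(c,*ce,z)[:2]-C; print(nm,"yel",ce.round(1),st[4],"z",z,"r",np.hypot(*p).round(4),"ang",(np.degrees(np.arctan2(p[1],p[0]))%360).round(1))
cv2.imwrite("pics/%s.png"%sys.argv[1],np.hstack([cv2.resize(t[0][130:220,170:290],None,fx=3.3,fy=3.3,interpolation=2),cv2.resize(s[0][185:275,220:340],None,fx=3.3,fy=3.3,interpolation=2)]))
st=get_state();print(st["time"],st["position"].round(4),st["ft_force"].round(2))
E
python3 look.py l1
```

```text
top yel [225.1 161.7] 41 z 0.066 r 0.0669 ang 51.2
top yel [225.1 161.7] 41 z 0.078 r 0.0636 ang 53.0
scene yel [277.4 236. ] 109 z 0.066 r 0.0613 ang 58.6
scene yel [277.4 236. ] 109 z 0.078 r 0.0709 ang 52.0
5.45 [ 0.5265 -0.0175  0.0626] [-6.71  1.7   5.38]
```

carry_out(motion=[[[0.0021, -0.0007, 0], 0.035], [[0.0043, -0.0013, 0], 0.07], [[0.0064, -0.0018, 0], 0.105], [[0.0086, -0.0023, 0], 0.14], [[0.0108, -0.0027, 0], 0.175], [[0.013, -0.003, 0], 0.21], [[0.0152, -0.0032, 0], 0.244], [[0.0174, -0.0033, 0], 0.279], [[0.0196, -0.0034, 0], 0.314], [[0.0218, -0.0034, 0], 0.349], [[0.024, -0.0033, 0], 0.384], [[0.0262, -0.0032, 0], 0.419], [[0.0284, -0.0029, 0], 0.454], [[0.0306, -0.0026, 0], 0.489], [[0.0328, -0.0022, 0], 0.524], [[0.035, -0.0018, 0], 0.559], [[0.0371, -0.0012, 0], 0.593], [[0.0393, -0.0006, 0], 0.628], [[0.0414, 0.0, 0], 0.663], [[0.0435, 0.0008, 0], 0.698]])

```text
time: 7.45
position: [0.5697, -0.0194, 0.0626]
tool_rot: [3.089, 0.561, -0.01]
ft_force: [-7.6, -1.9, 6.1]
grip_width: -0.001
```

```bash
python3 look.py l2
```

```text
top yel [221.4 175.5] 48 z 0.066 r 0.063 ang 89.5
top yel [221.4 175.5] 48 z 0.078 r 0.0616 ang 92.4
scene yel [284.8 224.9] 72 z 0.066 r 0.0605 ang 105.1
scene yel [284.8 224.9] 72 z 0.078 r 0.0619 ang 93.0
7.55 [ 0.5701 -0.0191  0.0625] [-6.56 -2.55  4.2 ]
```

View pics/l2.png

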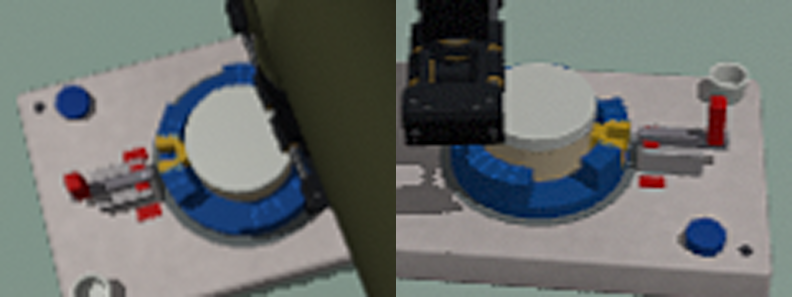

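The left half (top) shows the yellow notch about 11° short of the bolt. Next I push 8° more and measure from the wrist camera.

carry_out(motion=[[[0.002, 0.0009, 0], 0.035], [[0.004, 0.0018, 0], 0.07], [[0.006, 0.0028, 0], 0.105], [[0.008, 0.0038, 0], 0.14], [[0.008, 0.0038, 0], 0.14]])

```text
time: 8.05
position: [0.5783, -0.0157, 0.0625]
tool_rot: [3.043, 0.775, -0.008]
ft_force: [-5.6, -2.4, 5.0]
grip_width: 0.004
```

```bash
python3 look.py l3; python3 - <<'E'
from h import *
w=cam("wrist"); crop(w,(0,0,512,300),1.5,"pics/w2.png")
E
```

```text
top yel [221.9 178.4] 57 z 0.066 r 0.0621 ang 97.8
top yel [221.9 178.4] 57 z 0.078 r 0.0611 ang 100.8
scene yel [284.6 223.1] 64 z 0.066 r 0.0604 ang 111.9
scene yel [284.6 223.1] 64 z 0.078 r 0.0603 ang 99.5
8.15 [ 0.5783 -0.0157  0.0625] [-5.83 -2.67  4.86]
```

View pics/w2.png

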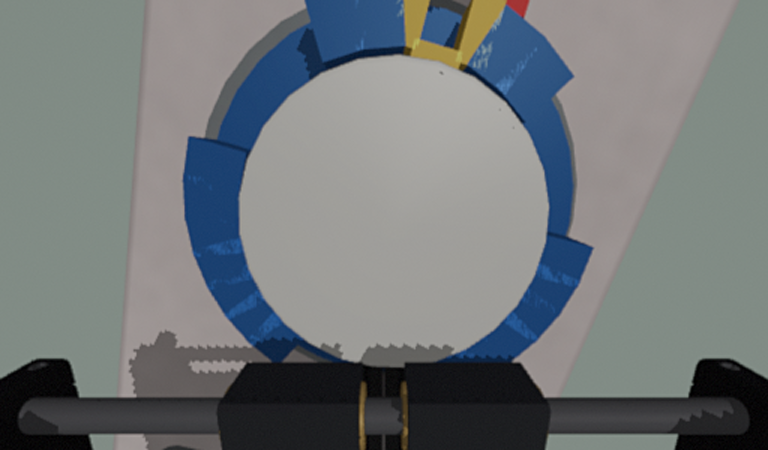

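carry_out(motion=[[[0.0012, 0.0006, 0], 0.02], [[0.0024, 0.0013, 0], 0.04], [[0.0024, 0.0013, 0], 0.04], [[0.0024, 0.0013, 0], 0.04], [[0.0, 0.0, 0], 0.0], [[-0.003, -0.0017, 0], 0.0], [[-0.003, -0.0017, 0], 0.0], [[-0.003, -0.0017, 0.03], 0.0], [[-0.003, -0.0017, 0.07], 0.0], [[-0.003, -0.0017, 0.11], 0.0], [[-0.003, -0.0017, 0.13], 0.0], [[-0.003, -0.0017, 0.13], 0.0], [[-0.003, -0.0017, 0.13], 0.0]])

```text
time: 9.5
position: [0.5773, -0.0157, 0.1925]
tool_rot: [3.044, 0.776, 0.001]
ft_force: [-0.2, 0.7, -0.6]
grip_width: 0.005
```

```bash
python3 look.py l4; python3 - <<'E'
from h import *
w=cam("wrist"); np.savez("w3.npz",i=w[0],K=w[1],T=w[2]); 
a=np.radians(103.6)
print([proj(w,(.5492+r*np.cos(a),.0408+r*np.sin(a),z)).round(1).tolist() for r,z in((.057,.078),(.075,.078),(.082,.066),(.146,.11))])
cv2.imwrite("pics/w3.png",cv2.resize(w[0][:230],None,fx=1.5,fy=1.5))
for n,lo,hi in(("yel",(20,120,90),(35,255,255)),("red",(0,150,80),(6,255,255)),("red2",(174,150,80),(180,255,255))):
    for ce,st in blobs(w,lo,hi,(0,0,512,230),30): print(n,ce.round(1),st)
E
```

```text
top yel [222.2 180. ] 62 z 0.066 r 0.0621 ang 102.1
top yel [222.2 180. ] 62 z 0.078 r 0.0614 ang 105.1
scene yel [284.8 222.5] 67 z 0.066 r 0.061 ang 114.1
scene yel [284.8 222.5] 67 z 0.078 r 0.0605 ang 101.7
9.6 [ 0.5764 -0.0158  0.1911] [-0.31 -0.37 -1.36]
[[274.1, 68.3], [279.6, 47.5], [280.7, 42.2], [311.3, -67.7]]
yel [275.6  61.9] [260  45  36  34 489]
red [257.1  26.1] [250  14  16  25 258]
red [275.7  26.8] [272  20   9  15  86]
red [293.2  32.2] [289  25   9  15  78]
red [307.5  41.4] [300  30  16  24 236]
```

View pics/w3.png

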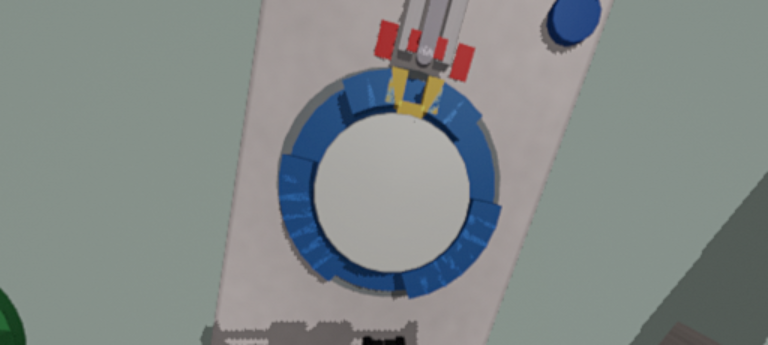

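```bash
python3 - <<'E'
from h import *
d=np.load("w3.npz"); w=(d["i"],d["K"],d["T"]); C=np.array([.5492,.0408])
def an(u,v,z):
    p=ray(w,u,v,z)[:2]-C; return np.hypot(*p).round(4),np.degrees(np.arctan2(p[1],p[0])).round(2)
A=ray(w,257.1,26.1,.04);B=ray(w,307.5,41.4,.04);m=(A+B)[:2]/2-C; print("deck marks",np.linalg.norm(A-B),np.hypot(*m),np.degrees(np.arctan2(m[1],m[0])), "perp",np.degrees(np.arctan2(*(A-B)[[1,0]])))
A=ray(w,275.7,26.8,.064);B=ray(w,293.2,32.2,.064);m=(A+B)[:2]/2-C; print("guide marks",np.linalg.norm(A-B),np.hypot(*m),np.degrees(np.arctan2(m[1],m[0])))
# lid centre
m=cv2.inRange(hsv(w),np.array((0,0,110)),np.array((180,60,255)));m[:,:200]=0;m[:,320:]=0;m[:70]=0;m[190:]=0
cc=max(cv2.findContours(m,0,1)[0],key=cv2.contourArea);e=cv2.fitEllipse(cv2.convexHull(cc));print("lid",e,ray(w,*e[0],.102))
m=cv2.inRange(hsv(w),np.array((20,120,60)),np.array((35,255,255)))
for v in range(44,80,2):
    xs=np.where(m[v,250:310])[0]+250
    if len(xs): print(v,xs.tolist())
crop(w,(240,10,320,90),7,"pics/w3c.png")
E
```

```text
deck marks 0.05395808494777189 0.09562632921327253 103.46144936722189 perp -166.3260408238358
guide marks 0.017252840160393662 0.0936282132117282 103.32733396249711
lid ((260.7849426269531, 127.8433609008789), (103.27643585205078, 105.98999786376953), 6.621038913726807) [0.5499658  0.04405318 0.102     ]
46 [262, 263, 264, 265, 266, 267, 268, 269, 270]
48 [262, 263, 264, 265, 266, 267, 268, 269, 270, 271]
50 [262, 263, 264, 265, 266, 267, 268, 269, 270, 271]
52 [262, 263, 264, 265, 266, 267, 268, 269, 270, 285, 286, 287, 288, 289, 290, 291]
54 [262, 263, 264, 265, 266, 267, 268, 269, 284, 285, 286, 287, 288, 289, 290, 291, 292, 293, 294, 295]
56 [260, 261, 262, 263, 264, 265, 266, 267, 268, 269, 284, 285, 286, 287, 288, 289, 290, 291, 292, 293, 294]
58 [263, 264, 265, 266, 267, 268, 283, 284, 285, 286, 287, 288, 289, 290, 291, 292, 293]
60 [263, 264, 265, 266, 267, 268, 283, 284, 285, 286, 287, 288, 289, 290, 291, 292]
62 [263, 264, 265, 266, 267, 268, 282, 283, 284, 285, 286, 287, 288, 289, 290]
64 [263, 264, 265, 266, 267, 282, 283, 284, 285, 286, 287, 288, 289]
66 [264, 265, 266, 267, 281, 282, 283, 284, 285, 286, 287, 288]
68 [264, 265, 266, 267, 268, 269, 270, 271, 281, 282, 283, 284, 285, 286, 287]
70 [263, 264, 265, 266, 267, 268, 269, 270, 271, 272, 273, 274, 275, 276, 277, 278, 279, 280, 281, 282, 283, 284, 285]
72 [264, 265, 266, 267, 268, 269, 270, 271, 272, 273, 274, 275, 276, 277, 278, 279, 280, 281, 282, 283, 284]
74 [265, 266, 267, 268, 269, 270, 271, 272, 273, 274, 275, 276, 277, 278, 279, 280, 281, 282, 283, 289, 290]
76 [275, 276, 277, 278, 279, 280, 281, 282]
78 [280]
```

View pics/w3c.png

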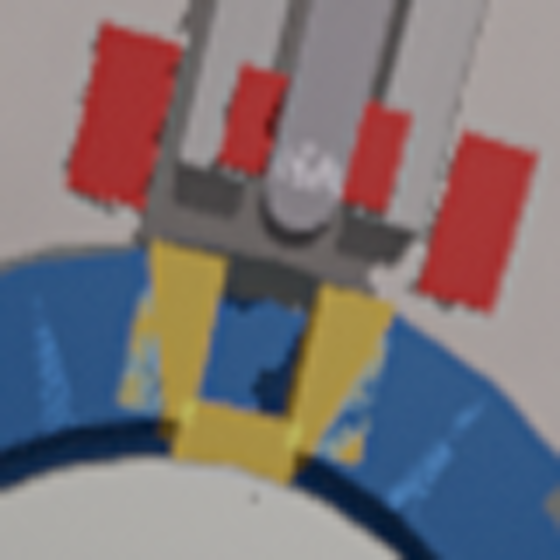

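```bash
python3 - <<'E'
from h import *
d=np.load("w3.npz"); w=(d["i"],d["K"],d["T"]); C=np.array([.5492,.0408])
a=np.radians(13.6);R=np.array([[np.cos(a),-np.sin(a)],[np.sin(a),np.cos(a)]])
def D(x,y,z): return (R.T@(ray(w,x/7+240-.4,y/7+10-.4,z)[:2]-C)*1e3).round(1)
for n,x,y,z in(("mouthL",225,258,.078),("mouthR",322,288,.078),("floorL",200,400,.078),("floorR",292,418,.078),("tip",298,230,.068),("boltL",305,20,.072),("boltR",395,20,.072),("gmL",258,118,.064),("gmR",378,157,.064),("dmL",124,116,.04),("dmR",479,222,.04)): print(n,D(x,y,z))
m=cv2.inRange(hsv(w),np.array((0,0,110)),np.array((180,60,255)))
E
```

```text
mouthL [-7.2 73.9]
mouthR [ 6.1 73.8]
floorL [-5.7 56.8]
floorR [ 6.7 57.9]
tip [ 1.4 81.7]
boltL [ -4.8 104.2]
boltR [  6.4 107.2]
gmL [-7.6 94.1]
gmR [ 9.4 93.8]
dmL [-26.5  95.6]
dmR [27.7 95.9]
```

The notch mouth lies about 1 mm from the bolt line, inside the 1.5 mm clearance per side, and the tongue has a 5 mm nose radius. It is aligned. Next I go behind the knob.

carry_out(motion=[[[-0.017, 0.056, 0], -0.07], [[-0.034, 0.113, 0], -0.14], [[-0.051, 0.17, 0], -0.2], [[-0.067, 0.226, 0], -0.26], [[-0.067, 0.226, 0], -0.26], [[-0.067, 0.226, 0], -0.26], [[-0.067, 0.226, 0], -0.26], [[-0.067, 0.226, 0], -0.26], [[-0.067, 0.226, 0], -0.26], [[-0.067, 0.226, 0], -0.26]])

```text
time: 10.65
position: [0.5108, 0.209, 0.1923]
tool_rot: [3.119, 0.371, -0.001]
ft_force: [0.4, -0.7, 0.4]
grip_width: 0.003
```

```bash
python3 look.py l5; python3 - <<'E'
from h import *
w=cam("wrist"); C=np.array([.5492,.0408])
a=np.radians(13.6);R=np.array([[np.cos(a),-np.sin(a)],[np.sin(a),np.cos(a)]])
D=lambda p:(R.T@(np.array(p)[:2]-C)*1e3).round(1)
s=get_state(); print("tcp deck",D(s["position"]),s["tool_rot"])
for lo,hi in(((0,150,60),(6,255,255)),((174,150,60),(180,255,255))):
    for ce,st in blobs(w,lo,hi,(0,0,512,300),30): print("red",ce.round(1),st,"z.11",D(ray(w,*ce,.11)),"z.04",D(ray(w,*ce,.04)))
cv2.imwrite("pics/w4.png",w[0])
E
```

```text
top yel [218.5 177.2] 13 z 0.066 r 0.0718 ang 93.5
top yel [218.5 177.2] 13 z 0.078 r 0.0705 ang 96.0
top yel [225.4 177.2] 5 z 0.066 r 0.0516 ang 95.6
top yel [225.4 177.2] 5 z 0.078 r 0.0507 ang 99.2
top yel [222.4 183.4] 9 z 0.066 r 0.0645 ang 111.3
top yel [222.4 183.4] 9 z 0.078 r 0.0642 ang 114.1
scene yel [286.8 222.1] 30 z 0.066 r 0.067 ang 115.1
scene yel [286.8 222.1] 30 z 0.078 r 0.0659 ang 103.8
scene yel [280.6 224. ] 16 z 0.066 r 0.049 ang 108.3
scene yel [280.6 224. ] 16 z 0.078 r 0.0503 ang 93.3
10.75 [0.5106 0.2095 0.1925] [0.4  0.02 0.01]
tcp deck [  2.2 173.3] [3.11936831e+00 3.72587827e-01 8.44222898e-05]
red [252.4 216. ] [245 206  15  21 246] z.11 [  0.2 154.9] z.04 [ -0.7 126. ]
red [232.  235.5] [228 231   9  10  72] z.11 [-20.2 133.8] z.04 [-27.   98.9]
red [274.6 235.5] [271 231   8  10  63] z.11 [ 22.3 133.8] z.04 [27.8 98.9]
```

View pics/w4.png

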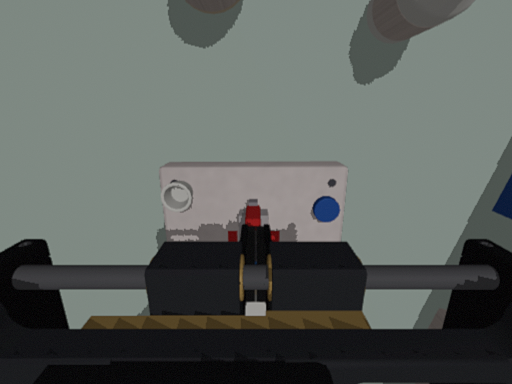

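The wrist view shows the red knob at (252,215) just ahead of the fingers, with pot and cap well to the sides. I descend behind the knob.

carry_out(motion=[[[-0.0024, 0.0035, -0.03], 0.0], [[-0.0024, 0.0035, -0.06], 0.0], [[-0.0024, 0.0035, -0.08], 0.0], [[-0.0024, 0.0035, -0.095], 0.0], [[-0.0024, 0.0035, -0.105], 0.0], [[-0.0024, 0.0035, -0.11], 0.0], [[-0.0024, 0.0035, -0.11], 0.0], [[-0.0024, 0.0035, -0.11], 0.0], [[-0.0024, 0.0035, -0.11], 0.0]])

```text
time: 11.7
position: [0.5085, 0.2142, 0.0835]
tool_rot: [-3.119, -0.374, -0.003]
ft_force: [-1.0, 0.2, -0.6]
grip_width: 0.005
```

carry_out(motion=[[[0.0005, -0.0019, 0], 0], [[0.0009, -0.0039, 0], 0], [[0.0014, -0.0058, 0], 0], [[0.0019, -0.0078, 0], 0], [[0.0024, -0.0097, 0], 0], [[0.0028, -0.0117, 0], 0], [[0.0033, -0.0136, 0], 0], [[0.0038, -0.0156, 0], 0], [[0.0038, -0.0156, 0], 0]])

```text
time: 12.6
position: [0.5115, 0.1986, 0.0826]
tool_rot: [-3.119, -0.375, -0.0]
ft_force: [-0.2, 1.9, -0.2]
grip_width: 0.002
```

```bash
cat > st.py <<'E'
from h import *
C=np.array([.5492,.0408]);a=np.radians(13.6);R=np.array([[np.cos(a),-np.sin(a)],[np.sin(a),np.cos(a)]])
f=[]
for i in range(4):
    eyes.get_image("wrist"); s=get_state(); f.append(R.T@s["ft_force"][:2])
print(s["time"],"deck",(R.T@(s["position"][:2]-C)*1e3).round(1),"F deck",np.mean(f,0).round(2),np.std(f,0).round(2),s["ft_force"].round(1))
E
python3 st.py
```

```text
12.8 deck [  0.5 162.3] F deck [-0.28  1.4 ] [0.67 0.32] [-1.3  1.6  0.3]
```

carry_out(motion=[[[0.0005, -0.0019, 0], 0], [[0.0009, -0.0039, 0], 0], [[0.0014, -0.0058, 0], 0], [[0.0019, -0.0078, 0], 0], [[0.0024, -0.0097, 0], 0], [[0.0024, -0.0097, 0], 0]])

```text
time: 13.4
position: [0.5142, 0.188, 0.0826]
tool_rot: [3.119, 0.374, -0.0]
ft_force: [-0.9, 1.4, 0.5]
grip_width: 0.008
```

```bash
python3 st.py
```

```text
13.6 deck [  0.6 151.3] F deck [-0.06 -0.02] [0.27 0.5 ] [-0.2 -0.8 -0.7]
```

carry_out(motion=[[[0.0005, -0.0019, 0], 0], [[0.0009, -0.0039, 0], 0], [[0.0014, -0.0058, 0], 0], [[0.0019, -0.0078, 0], 0], [[0.0024, -0.0097, 0], 0], [[0.0024, -0.0097, 0], 0]])

```text
time: 14.2
position: [0.5166, 0.1784, 0.0826]
tool_rot: [3.119, 0.374, 0.0]
ft_force: [-0.2, 1.5, 0.1]
grip_width: 0.005
```

```bash
python3 st.py; python3 look.py l6
```

```text
14.4 deck [  0.7 141.4] F deck [-0.44  0.34] [0.57 0.76] [-0.7 -0.7  0.4]
scene yel [286.2 220.8] 20 z 0.066 r 0.0662 ang 119.5
scene yel [286.2 220.8] 20 z 0.078 r 0.0642 ang 108.0
scene yel [281.7 224.8] 17 z 0.066 r 0.0522 ang 104.9
scene yel [281.7 224.8] 17 z 0.078 r 0.054 ang 91.1
14.5 [0.5166 0.1785 0.0826] [-0.09  0.4   0.14]
```

```bash
python3 - <<'E'
from h import *
s=cam("scene"); crop(s,(240,180,345,265),7,"pics/s6.png")
C=np.array([.5492,.0408]);a=np.radians(13.6);R=np.array([[np.cos(a),-np.sin(a)],[np.sin(a),np.cos(a)]])
for lo,hi in(((0,150,60),(6,255,255)),((174,150,60),(180,255,255))):
    for ce,st in blobs(s,lo,hi,(240,180,345,265),5): print("red",ce.round(1),st,"z.09",(R.T@(ray(s,*ce,.09)[:2]-C)*1e3).round(1))
E
```

```text
red [308.  226.6] [306 226   5   3   8] z.09 [ 25.9 122.3]
red [296.7 228.6] [295 228   4   2   7] z.09 [35.8 93.1]
red [296.9 239.7] [294 238   7   4  23] z.09 [76.6 94.5]
```

View pics/s6.png

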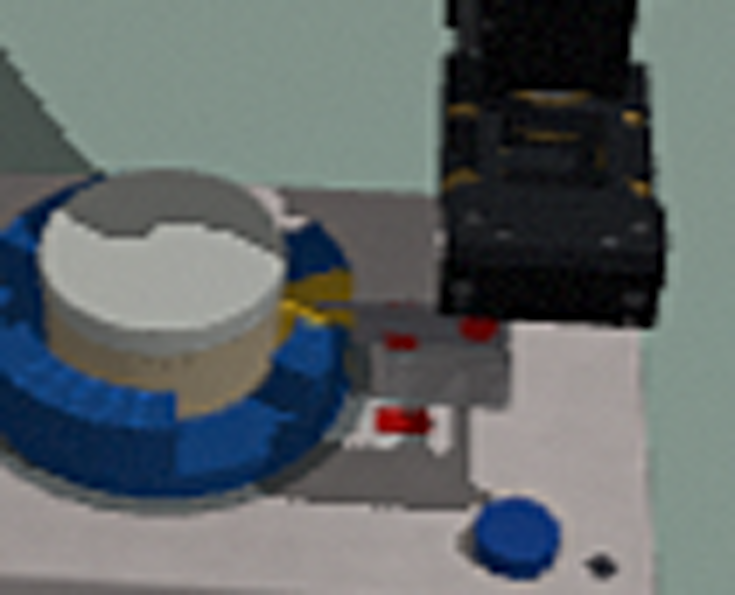

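The knob base is now at (308,227), so the bolt is travelling with the fingers. It is near the notch floor, so I use small steps from here.

carry_out(motion=[[[0.0002, -0.001, 0], 0], [[0.0005, -0.0019, 0], 0], [[0.0007, -0.0029, 0], 0], [[0.0007, -0.0029, 0], 0], [[0.0007, -0.0029, 0], 0]])

```text
time: 15.05
position: [0.517, 0.1769, 0.0826]
tool_rot: [-3.118, -0.375, -0.0]
ft_force: [-0.3, 4.7, 0.1]
grip_width: 0.006
```

carry_out(motion=[[[0.0002, -0.001, 0], 0], [[0.0002, -0.001, 0], 0], [[0.0002, -0.001, 0], 0], [[0.0002, -0.001, 0], 0]])

```text
time: 15.45
position: [0.5171, 0.1763, 0.0826]
tool_rot: [-3.117, -0.376, -0.0]
ft_force: [-0.2, 5.5, -1.4]
grip_width: 0.006
```

```bash
python3 st.py
```

```text
15.65 deck [  0.6 139.3] F deck [0.72 5.26] [0.14 0.81] [-0.5  4.9 -1.6]
```

carry_out(motion=[[[0.0002, -0.001, 0], 0], [[0.0002, -0.001, 0], 0], [[0.0002, -0.001, 0], 0], [[0.0002, -0.001, 0], 0]])

```text
time: 16.05
position: [0.5173, 0.1755, 0.0827]
tool_rot: [-3.117, -0.376, -0.001]
ft_force: [-0.5, 4.9, -1.4]
grip_width: 0.006
```

carry_out(motion=[[[0.0001, -0.0005, 0], 0], [[0.0002, -0.001, 0], 0], [[0.0002, -0.001, 0], 0], [[0.0002, -0.001, 0], 0]])

```text
time: 16.45
position: [0.5173, 0.1754, 0.0827]
tool_rot: [-3.116, -0.376, -0.001]
ft_force: [-0.8, 7.7, -1.9]
grip_width: 0.004
```

```bash
python3 st.py
```

```text
16.65 deck [  0.6 138.3] F deck [0.67 6.98] [0.35 0.37] [-1.   7.4 -2.2]
```

carry_out(motion=[[[0.0002, -0.001, 0], 0], [[0.0002, -0.001, 0], 0], [[0.0002, -0.001, 0], 0], [[0.0002, -0.001, 0], 0]])

```text
time: 17.05
position: [0.5173, 0.1753, 0.0827]
tool_rot: [-3.114, -0.377, -0.001]
ft_force: [-0.6, 8.3, -2.6]
grip_width: 0.01
```

```bash
python3 st.py
```

```text
17.25 deck [  0.6 138.2] F deck [1.21 8.46] [0.4  0.32] [-0.8  8.5 -1.8]
```

carry_out(motion=[[[0.0002, -0.001, 0], 0], [[0.0005, -0.002, 0], 0], [[0.0005, -0.002, 0], 0], [[0.0005, -0.002, 0], 0], [[0.0005, -0.002, 0], 0]])

```text
time: 17.75
position: [0.5173, 0.1751, 0.0828]
tool_rot: [-3.112, -0.379, -0.001]
ft_force: [-0.4, 12.4, -3.4]
grip_width: 0.009
```

```bash
python3 st.py
```

```text
17.95 deck [  0.6 138. ] F deck [ 1.52 11.99] [0.32 0.3 ] [-1.7 11.8 -3.8]
```

That is 12 N at the knob, so about 10 N at the notch floor, with the position steady. I back off straight and rise.

carry_out(motion=[[[-0.0007, 0.003, 0], 0], [[-0.0014, 0.006, 0], 0], [[-0.0024, 0.0097, 0], 0], [[-0.0038, 0.0156, 0], 0], [[-0.0057, 0.0233, 0], 0], [[-0.0071, 0.0292, 0], 0], [[-0.0071, 0.0292, 0], 0], [[-0.0071, 0.0292, 0.03], 0], [[-0.0071, 0.0292, 0.07], 0], [[-0.0071, 0.0292, 0.11], 0], [[-0.0071, 0.0292, 0.14], 0], [[-0.03, 0.0, 0.16], 0], [[-0.05, -0.05, 0.16], 0], [[-0.07, -0.1, 0.16], 0], [[-0.09, -0.14, 0.16], 0], [[-0.09, -0.18, 0.16], 0], [[-0.09, -0.22, 0.16], 0], [[-0.09, -0.26, 0.16], 0], [[-0.09, -0.3, 0.16], 0], [[-0.09, -0.3, 0.16], 0]])

```text
time: 19.95
position: [0.4271, -0.136, 0.2422]
tool_rot: [3.12, 0.361, -0.001]
ft_force: [0.1, -0.2, -1.4]
grip_width: 0.003
```

```bash
python3 look.py l7; python3 st.py; python3 - <<'E'
from h import *
t=cam("top"); C=np.array([.5492,.0408]);a=np.radians(13.6);R=np.array([[np.cos(a),-np.sin(a)],[np.sin(a),np.cos(a)]])
for ce,st in blobs(t,(0,150,80),(6,255,255),(170,160,225,210),5): print("red top",ce.round(1),st[4],"z.11",(R.T@(ray(t,*ce,.11)[:2]-C)*1e3).round(1))
E
```

```text
top yel [222.8 179.5] 57 z 0.066 r 0.0602 ang 101.3
top yel [222.8 179.5] 57 z 0.078 r 0.0595 ang 104.3
scene yel [284.1 222.4] 67 z 0.066 r 0.0594 ang 114.6
scene yel [284.1 222.4] 67 z 0.078 r 0.0587 ang 101.9
20.05 [ 0.4282 -0.1303  0.2424] [ 0.36  0.72 -0.68]
20.25 deck [-157.  -136.3] F deck [-0.27  0.15] [0.26 0.16] [-0.7 -0.1  0.1]
red top [210.8 176.4] 17 z.11 [ 8.2 87.8]
red top [200.7 182.6] 24 z.11 [ -1.8 119.1]
red top [211.2 180.2] 5 z.11 [-2.8 89.3]
red top [212.9 185.7] 7 z.11 [-19.3  88.5]
red top [214.8 193.7] 23 z.11 [-42.7  88.6]
```

View pics/l7.png

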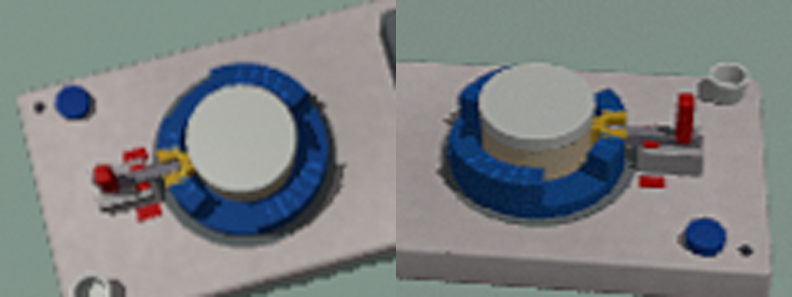

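The view shows the bolt seated in the yellow notch, with the knob at 119 mm from the spindle (145 before). The cap is where it was, the pot (half cut off in the left view) also looks in place, and the arm is clear. I hand in.

```bash
python3 -c "
from bench import ticket; print(ticket.close_job())"
```

```text
the job is handed in; nothing more can be done
None
```

The job is done and handed in at about 20 s of robot time. The blue carrier's notch faces the red mark and the bolt sits in it. I pushed the carrier round by about 73° with the shut fingers in the pocket opposite the notch. Then I pushed the bolt in from behind its knob and backed the arm off clear.

- **Bolt:** It travelled about 25 mm. The last reading at the knob was 12 N and steady, so about 10 N on the notch's bottom after the bolt's 2 N friction. After I backed off, the top picture showed the knob still seated, 119 mm from the spindle (145 mm before).
- **Carrier:** Before the bolt went in, the notch's mouth was about 1 mm (around 1°) from the bolt line. I left that because the clearance is 1.5 mm a side. The two outside cameras disagree slightly on the final notch angle, 104.3° and 101.9° against a target of about 103.5°.
- **Forces:** The highest reading was about 8 N sideways on the carrier and 12 N on the bolt, both under 20 N. I read forces only at the end of each move, so brief peaks in between were not seen.
- **Other things on the deck:** The blue cap and the pot looked unmoved in the last picture. I did not re-measure them or the items on the table, but the arm passed well above everything.

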